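# Strip down the drilling clamp

### The arm

A 6-joint arm with a two-finger parallel gripper is mounted at the origin on a cart in front of the work surface, level with it; the furniture and walls round the work are solid. World frame = base frame: x ahead of the robot, y to its left, z up, the work surface at z = 0. Lengths are in mm, angles in rad, forces in N, time in s.
With the tool pointing down it reaches from about 275 to 725 mm from the base axis. Payload 15.9 kg.
Tool frame: the origin (TCP) lies at the very end of the fingers, on their centre line; the grasp point (between the pads) lies 19 mm behind it; z points along the fingers, y is the line along which they close (so a half turn about z gives the same grasp; the last joint's range is limited). The gripper opens to 85 mm and grips with 20 to 120 N. Pads are 22 mm wide; open, the fingers measure 114 mm over their backs; the gripper's body (76 mm by 85 mm) begins 54 mm behind the grasp point. The pads swing forward as they close: fully open they stand 13 mm farther back than shut.
Start: joints at [-1.247, 0.213, -0.034, 1.323, 0, 1.571], TCP at [159.079, -474.003, 231.306] pointing down, gripper open.
Joint ranges: [-2.98, 2.98], [-0.74, 1.72], [-1.14, 1.35], [-2.1, 2.04], [-1.57, 1.44], [-3.14, 3.14]. Speed limits (rad/s): [1.89, 1.89, 2.39, 2.57, 3.14, 3.14].

### API

Orientations are given as a unit quaternion [x, y, z, w].
In Python, from plant import manip, viewer gives the robot as it stands. The module is installed in compiled form; this text tells all that it offers.
- The arm moves only by the tool apply_moves, never from a script. Its argument "commands" is one flat list of numbers, 5 for each row, row after row: the opening, from 0 (shut) to 1 (fully open), then the shift along the tool's x, y, z in mm, then the turn about the tool's z in rad. A call has 1 to 12 rows; each row shifts and turns the commanded pose from where the row before left it, along the tool's axes as they then stand; what a row does not reach is not made up. A row lasts 1/10 s, in which the tool goes at most 50 mm and 8.59 degrees, less where a joint would pass 70% of its speed; a pose out of reach is approached as far as the arm can. A call is refused whole if a number of a shift passes 50 or a number of a turn 0.15, either way. A call with a gripper value outside its range is refused whole. The fingers move at their own pace and stop on an object; the grip force is fixed at half the most. Time passes only in rows, so rows that do not move let the fingers close. It gives the time, the measured TCP pose, the force, the opening and the grip force at its end, in the units of the state.
- manip.get_obs(): the state, without advancing time (a new reading comes with each control period).
- viewer.snapshot(name): name is "side" or "top"; returns a dict with "frame" (420x560x3 uint8, red, green, blue), "fov_y" (degrees; the focal length in pixels is half the picture's height over the tangent of half this angle, whatever the lens; pixels are square), "cx", "cy" (the principal point, pixels), "rvec" (rotation vector, rad) and "tvec" (3), from world to camera coordinates, as OpenCV has them. Camera axes: x right, y down, z forward; pixel columns grow to the right and rows downward; lengths in mm; the calibration is good to about 2 mm. A picture is of the moment at which its call begins. There is no depth.
- manip.finish_job(): hands the job in; it is judged then, once.
The state is a dict: "clock": time; "joint_positions": joint angles; "qvel": joint speeds; "effort": joint torques, N m; "position": TCP position; "eef_rot": TCP orientation; "ft_force": force on the tool from outside, world axes, zero at the start; "moment": the same for the moment, N m; "finger_gap": finger opening in mm; "finger_force": force on a finger pad.
Only numpy, scipy, OpenCV 4.12 (cv2) and the standard library are available. Lean on these libraries where they do the work, as an engineer would, in place of code of your own. Each camera call takes 0.05 s, during which the arm holds its last target. There are 200 camera calls.

### The job

The pin hole in the lug is drilled and the clamp nut is already off, so strip the toe clamp down from the top and put each piece in its place: the washer in the nut tin at the front of the bench, then the slotted strap flat on its stand with the thin post through its slot, the step block standing upright in the shallow steel pan, and the drilled lug flat on its stand with the thick pin through its hole. Leave the spanner and the tape measure where they lie.

Things in the scene. Friction and masses are not known exactly. Their poses are not given: they have to be found in the camera images.
- washer: thick bright steel washer, 36 mm across, bore 17, 8 thick; origin: centre of underside. It lies on the strap round the upright 12 mm stud (top 71 mm above the bench) of the fixed aluminium drilling plate (200 x 96 mm, top 10 mm up, bolt heads 4 mm high at its corners). Its underside starts 46 mm above the bench. Lift straight up clear of the stud
- strap: black steel bar 104 (x) x 44 (y) x 14 mm, slot 46 x 19 mm along x through its middle; 0.33 kg; origin: centre of underside. It starts level, underside 32 mm above the bench, the stud in mid-slot; its -x end rests 18 mm on the lug, its +x end 9 mm on the step block; under its middle 22 mm are free. Lift straight up off the stud
- step_block: bright steel block 44 (x) x 30 (y) x 38 mm with four steps, each 11 mm deep, rising towards +x (heights 14, 22, 30, 38 mm); 0.22 kg; origin: centre of underside. It stands on the drilling plate, 10 mm above the bench, 54 mm from the stud; the strap's +x end lies on its second step, the two upper steps show beyond it
- lug: bright steel plate lying flat, 22 mm thick, 56 wide (y), a round end (radius 28) about a 26 mm hole, a square end; 0.5 kg; origin: hole centre, underside; square end at x = +45 mm, round end at -28; sides flat from x = 0 to +45, mass centre near +12. It lies on the drilling plate, 10 mm above the bench, hole 79 mm from the stud, square end under the strap
- nut_tin: the washer's place: round open steel tin with loose nuts in it (the heap is 10 mm high), 71 mm across outside, about 60 inside, 38 mm high, fixed, in the front row with the other three places (a like tin at the back of the bench is not meant); origin: centre of underside. The washer may be let go at the rim to fall in
- strap_stand: the strap's place: flat dark steel plate 120 (x) x 64 (y) x 8 mm, fixed, with one thin upright post in its middle, 10 mm thick, blunt-pointed top 48 mm above the bench; origin: on the bench under the post. The small weld at the post's foot fits inside the slot
- pan: the step block's place: shallow open rectangular pan of bright sheet steel, 110 (x) x 86 (y) mm, rim 10 mm above the bench, walls and floor 2 mm thick, fixed; origin: centre of underside
- lug_stand: the lug's place: flat dark steel plate 100 (x) x 80 (y) x 8 mm, fixed, with one thick upright pin, 18 mm thick, tapered top 44 mm above the bench; origin: on the bench under the pin; the plate reaches from x = -41 to +59 mm, so the lug lies best with its x along the stand's x. The small weld at the pin's foot fits inside the lug's hole
- spanner_19: bystander: bright open-ended spanner, 41 x 227 x 7 mm (long along y), lying flat on the bench near the step block's end of the plate; origin at the centre of its underside. Not to be moved.
- tape_measure: bystander: yellow tape measure, 36 x 76 x 64 mm (x, y, z), standing on the bench near the lug's end of the plate; origin at the centre of its underside. Not to be moved.

How it is judged:
By the outcome, as a careful person would: the job done as asked, in the order asked, and still so for the second after the job is handed in, with the robot touching nothing.
It also fails if it takes over 115 s, if anything falls off the work surface, if the arm or the gripper's body presses on something with over 40 N, if the wrist force passes 120 N, or if a joint passes its speed limit or range.

## Working session

There is one attempt and no reset: what is moved stays moved. The work goes in short steps, Python scripts to look and compute and a tool call to move; the robot and the scene stay as the last step left them, time stands still between calls to the robot, and variables do not carry over. Pictures are saved under pics/ and viewed, at most 14 in all, crops included, and the job is handed in when it is done.

Besides the shell and the picture viewer there is one more tool, called after ">>>" by a JSON object that holds its "api" and its "payload", one argument or row to a line. apply_moves: Moves the arm, as the interface text tells. Its arguments: {"type":"object","properties":{"commands":{"type":"array"}},"required":["commands"]}

```bash
mkdir -p pics
cat > h.py <<'E'
import numpy as np, cv2
from plant import manip, viewer
def snap(cam,name):
    s=viewer.snapshot(cam); cv2.imwrite(f'pics/{name}.png',s['frame'][:,:,::-1]); 
    np.savez(f'pics/{name}.npz',**s); return s
def cal(name):
    s=np.load(f'pics/{name}.npz'); f=210/np.tan(np.radians(float(s['fov_y']))/2)
    K=np.array([[f,0,float(s['cx'])],[0,f,float(s['cy'])],[0,0,1]]); R=cv2.Rodrigues(s['rvec'].astype(float))[0]
    return K,R,s['tvec'].astype(float).ravel(),s['frame']
def px2w(name,uv,z):
    K,R,t,_=cal(name); o=-R.T@t; d=R.T@np.linalg.inv(K)@np.array([uv[0],uv[1],1.]); return (o+d*(z-o[2])/d[2]).round(1)
def w2px(name,P):
    K,R,t,_=cal(name); p=(np.atleast_2d(P)@R.T+t)@K.T; return p[:,:2]/p[:,2:]
E
python3 - <<'E'
from h import *
for c in('top','side'):
    s=snap(c,c+'0'); print(c,s['fov_y'],s['cx'],s['cy']); K,R,t,_=cal(c+'0'); print((-R.T@t).round(), R.round(2).tolist())
o=manip.get_obs(); print({k:np.round(v,3).tolist() for k,v in o.items()})
E
```

```text
top 43.21044196873103 280.3110842549067 204.84364957526856
[509. -54. 964.] [[-0.02, -1.0, -0.01], [-1.0, 0.02, -0.05], [0.05, 0.01, -1.0]]
side 43.71258787996512 283.4756042799165 209.17453721360613
[155. 853. 637.] [[-0.9, -0.43, 0.0], [-0.21, 0.44, -0.87], [0.37, -0.79, -0.49]]
{'clock': 0.1, 'joint_positions': [-1.247, 0.213, -0.035, 1.323, 0.0, 1.571], 'qvel': [-0.002, 0.001, 0.003, -0.001, -0.001, 0.0], 'effort': [0.001, -68.724, 48.781, 0.012, 0.0, -0.0], 'position': [158.997, -473.752, 230.886], 'eef_rot': [0.987, 0.161, -0.0, -0.0], 'ft_force': [0.314, 0.755, 0.998], 'moment': [0.032, 0.003, 0.011], 'finger_force': 0.0, 'finger_gap': 85.225}
```

View pics/top0.png

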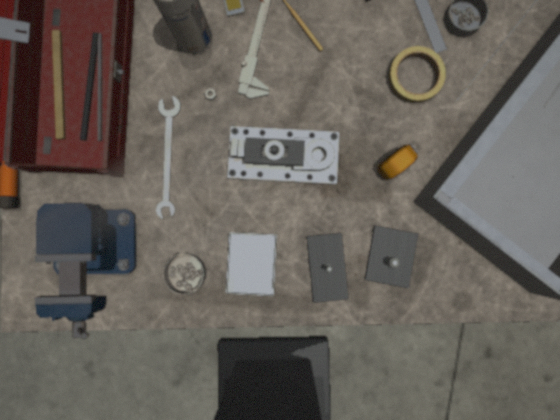

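View pics/side0.png

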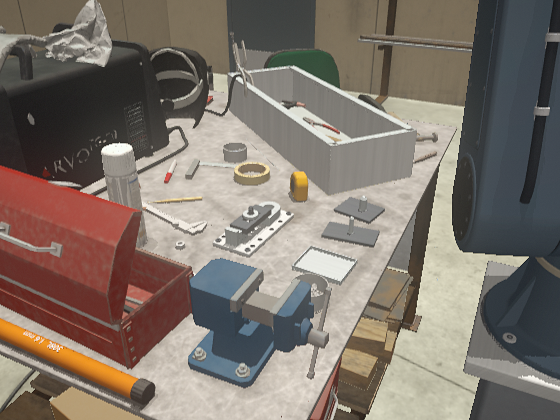

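The top picture shows the plate at about (284,155), with the washer at (274,150), the step block at its left (+y) end and the lug at right. The front row is the tin (186,273), pan (251,264), strap stand post (328,268) and lug stand pin (394,263). The side view confirms the layout, but the vise hides part of the tin. I'll enlarge a crop for sub-pixel measurement.

Run:
```python
from h import *
f=cal('top0')[3][:,:,::-1]
c=cv2.resize(f[120:190,220:350],None,fx=6,fy=6,interpolation=cv2.INTER_CUBIC)
for i in range(0,130,10): cv2.putText(c,str(220+i),(i*6,8),0,.3,(0,0,255),1); cv2.line(c,(i*6,0),(i*6,419),(0,0,255) if i%50==0 else (0,160,255),1) if i%20==0 else 0
for i in range(0,70,10): cv2.putText(c,str(120+i),(0,i*6+8),0,.3,(0,0,255),1); cv2.line(c,(0,i*6),(779,i*6),(0,160,255),1) if i%20==0 else 0
cv2.imwrite('pics/c1.png',c)
c=cv2.resize(f[225:310,160:420],None,fx=3,fy=3,interpolation=cv2.INTER_CUBIC)
for i in range(0,260,20): cv2.putText(c,str(160+i),(i*3,8),0,.3,(0,0,255),1);cv2.line(c,(i*3,0),(i*3,6),(0,0,255),1)
for i in range(5,85,10): cv2.putText(c,str(225+i),(0,i*3+3),0,.3,(0,0,255),1)
s=cal('side0')[3][190:290,200:400,::-1]; s=cv2.resize(s,None,fx=3,fy=3,interpolation=cv2.INTER_CUBIC)
for i in range(0,200,20): cv2.putText(s,str(200+i),(i*3,8),0,.3,(0,0,255),1)
for i in range(10,100,10): cv2.putText(s,str(190+i),(0,i*3+3),0,.3,(0,0,255),1)
o=np.zeros((560,800,3),np.uint8); o[:255,:780]=c; o[258:558,:600]=s
cv2.imwrite('pics/c2.png',o)
```

```text
(no output)
```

View pics/c1.png

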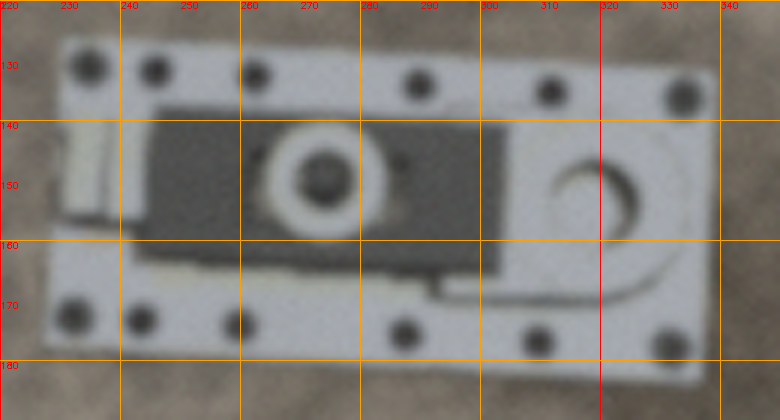

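View pics/c2.png

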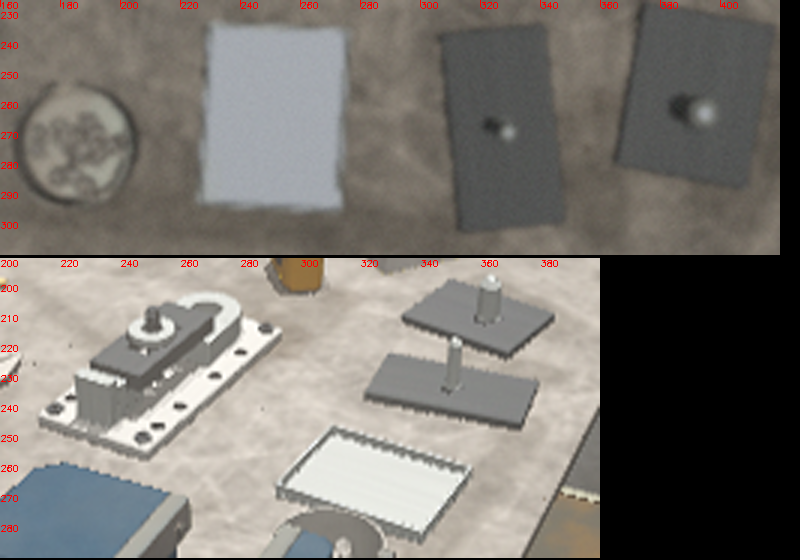

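Crop 1: the washer and stud top are centred near (274,150), the lug hole near (319,154), and the strap spans (245,138)–(303,165). Crop 2: the post tip is near (329.5,269), the pin top near (395,263) and the tin centre near (186,273). Next I'll convert these to world coordinates.

```bash
cat > m.py <<'E'
from h import *
A=lambda p:((p[0]+.5)/6-.5+220,(p[1]+.5)/6-.5+120)
B=lambda p:((p[0]+.5)/3-.5+160,(p[1]+.5)/3-.5+225)
def rect(n,conv,c,z):
    P=np.array([px2w('top0',conv(p),z)[:2] for p in c]); r=cv2.minAreaRect(P.astype(np.float32))
    a=P[1]-P[0]+P[2]-P[3]; b=P[0]-P[3]+P[1]-P[2]
    print(n,'c',P.mean(0).round(1),'sides',np.linalg.norm(P-np.roll(P,-1,0),axis=1).round(0),'right-dir',np.degrees(np.arctan2(a[1],a[0])).round(1),'up-dir',np.degrees(np.arctan2(b[1],b[0])).round(1))
rect('plate',A,[(62,38),(714,70),(703,383),(43,346)],10)
rect('strap',A,[(155,106),(507,122),(498,275),(135,259)],46)
for n,p,z in[('washer',(325,180),54),('studtop',(324,180),71),('lughole',(595,203),32)]: print(n,px2w('top0',A(p),z))
rect('sstand',B,[(440,33),(545,25),(565,222),(460,232)],8)
rect('lstand',B,[(640,3),(775,25),(746,188),(615,160)],8)
rect('pan',B,[(210,22),(347,28),(341,208),(200,202)],10)
for n,p,z in[('post',(509,132),48),('pin',(705,114),44),('tin',(78,143),38)]: print(n,px2w('top0',B(p),z))
S=lambda p:((p[0]+.5)/3-.5+200,(p[1]-258+.5)/3-.5+190)
for n,p,z in[('post side',(456,338),48),('pin side',(490,278),44),('stud',(151,310),71),('pan c?',(374,480),6)]: print(n,px2w('side0',S(p),z))
rect('sst side',lambda p:S(p),[(389,353),(540,381),(523,428),(366,396)],8)
E
sed -i "s/def rect(n,conv,c,z):/def rect(n,conv,c,z,im='top0'):/; s/px2w('top0',conv/px2w(im,conv/; s/,8)$/,8)/" m.py; sed -i "\$s/,8)/,8,'side0')/" m.py
python3 m.py
```

```text
plate c [650.1 -50.5] sides [198.  95. 199.  94.] right-dir -94.5 up-dir -4.1
strap c [650.6 -34.3] sides [103.  45. 105.  45.] right-dir -94.0 up-dir -6.7
washer [652.3 -35.   54. ]
studtop [649.7 -35.   71. ]
lughole [ 647.  -113.9   32. ]
sstand c [ 444.8 -125. ] sides [ 63. 118.  63. 119.] right-dir -86.4 up-dir 4.2
lstand c [ 462.4 -239.9] sides [82. 99. 79. 95.] right-dir -102.0 up-dir -11.5
pan c [455.6  11. ] sides [ 82. 107.  84. 107.] right-dir -93.7 up-dir -3.7
post [ 444.9 -125.7   48. ]
pin [ 452.5 -238.8   44. ]
tin [443.4 123.6  38. ]
post side [ 445.9 -127.6   48. ]
pin side [ 454.1 -237.4   44. ]
stud [651.2 -31.6  71. ]
pan c? [454.9  12.4   6. ]
sst side c [ 442.8 -121. ] sides [119.  69. 119.  67.] right-dir -175.5 up-dir -84.1
```

```bash
cat > plan.py <<'E'
# usage: plan.py x y z yawdeg : local shift / turn from the current pose to a TCP target
import sys; from h import *
from scipy.spatial.transform import Rotation as Ro
o=manip.get_obs(); p=o['position']; R=Ro.from_quat(o['eef_rot']).as_matrix(); a=np.arctan2(R[1,0],R[0,0])
print('t',round(o['clock'],2),'p',np.round(p,1),'yaw',np.degrees(a).round(1),'tilt',np.degrees(np.arccos(-R[2,2])).round(2),'q',np.round(o['joint_positions'],2),'F',np.round(o['ft_force'],1),'gap',np.round(o['finger_gap'],1),'ff',np.round(o['finger_force'],1))
for i in range(1,len(sys.argv),4):
    x,y,z,yw=map(float,sys.argv[i:i+4]); yw=np.radians(yw); d=np.array([x,y,z])-p
    L=lambda a:np.array([d[0]*np.cos(a)+d[1]*np.sin(a),d[0]*np.sin(a)-d[1]*np.cos(a),-d[2]]).round(1)
    t=-(yw-a); t=(t+np.pi)%(2*np.pi)-np.pi
    print('turn',t.round(3),'shift before turn',L(a),'after turn',L(yw)); p=np.array([x,y,z]); a=yw
E
python3 plan.py 651.5 -34.8 231 85.5
```

```text
t 0.1 p [ 159.  -473.8  230.9] yaw 18.6 tilt 0.05 q [-1.25  0.21 -0.03  1.32  0.    1.57] F [0.3 0.8 1. ] gap 85.2 ff 0.0
turn -1.168 shift before turn [ 6.066e+02 -2.594e+02 -1.000e-01] after turn [ 4.762e+02  4.565e+02 -1.000e-01]
```

>>> {"api": "apply_moves", "payload": {
  "commands": [0.61, 0, 0, 0, -0.146, 0.61, 0, 0, 0, -0.146, 0.61, 0, 0, 0, -0.146, 0.61, 0, 0, 0, -0.146, 0.61, 0, 0, 0, -0.146, 0.61, 0, 0, 0, -0.146, 0.61, 0, 0, 0, -0.146, 0.61, 0, 0, 0, -0.146]
}}

```text
clock: 0.9
position: [159.0, -473.8, 231.0]
eef_rot: [0.732, 0.681, 0.0, -0.0]
ft_force: [0.3, -0.3, 0.9]
finger_gap: 52.4
finger_force: 0.0
```

```bash
python3 plan.py 651.5 -34.8 231 85.5
```

```text
t 0.9 p [ 159.  -473.8  231. ] yaw 85.8 tilt 0.04 q [-1.25  0.21 -0.03  1.32  0.    0.4 ] F [ 0.3 -0.3  0.9] gap 52.4 ff 0.0
turn 0.006 shift before turn [473.8 459.1  -0. ] after turn [476.3 456.5  -0. ]
```

>>> {"api": "apply_moves", "payload": {
  "commands": [0.61, 29.6, 28.7, 0, 0, 0.61, 29.6, 28.7, 0, 0, 0.61, 29.6, 28.7, 0, 0, 0.61, 29.6, 28.7, 0, 0, 0.61, 29.6, 28.7, 0, 0, 0.61, 29.6, 28.7, 0, 0, 0.61, 29.6, 28.7, 0, 0, 0.61, 29.6, 28.7, 0, 0, 0.61, 29.6, 28.7, 0, 0, 0.61, 29.6, 28.7, 0, 0, 0.61, 29.6, 28.7, 0, 0, 0.61, 29.6, 28.7, 0, 0]
}}

```text
clock: 2.1
position: [531.4, -145.6, 231.0]
eef_rot: [0.734, 0.679, -0.0, -0.0]
ft_force: [0.6, -1.9, -0.3]
finger_gap: 52.0
finger_force: 0.0
```

>>> {"api": "apply_moves", "payload": {
  "commands": [0.61, 29.6, 28.7, 0, 0, 0.61, 29.6, 28.7, 0, 0, 0.61, 29.6, 28.7, 0, 0, 0.61, 29.6, 28.7, 0, 0, 0.61, 0, 0, 30, 0, 0.61, 0, 0, 30, 0, 0.61, 0, 0, 30, 0, 0.61, 0, 0, 25, 0, 0.61, 0, 0, 20, 0, 0.61, 0, 0, 0, 0]
}}

```text
clock: 3.1
position: [652.3, -38.0, 93.2]
eef_rot: [0.734, 0.679, -0.002, -0.002]
ft_force: [-0.6, -1.0, 0.5]
finger_gap: 52.2
finger_force: 0.0
```

```bash
python3 plan.py 651 -34.8 47 85.5
python3 - <<'E'
from h import *
s=snap('side','side1'); t=snap('top','top1')
c=cv2.resize(s['frame'][160:260,180:300,::-1],None,fx=4,fy=4,interpolation=cv2.INTER_CUBIC)
d=cv2.resize(t['frame'][110:210,220:320,::-1],None,fx=4,fy=4,interpolation=cv2.INTER_CUBIC)[:,:320]
cv2.imwrite('pics/c3.png',np.hstack([c,d]))
E
```

```text
t 3.1 p [652.3 -38.   93.2] yaw 85.5 tilt 0.3 q [-0.06  0.59  0.17  1.16  0.    1.59] F [-0.6 -1.   0.5] gap 52.2 ff 0.0
turn -0.0 shift before turn [ 3.1 -1.5 46.2] after turn [ 3.1 -1.5 46.2]
```

View pics/c3.png

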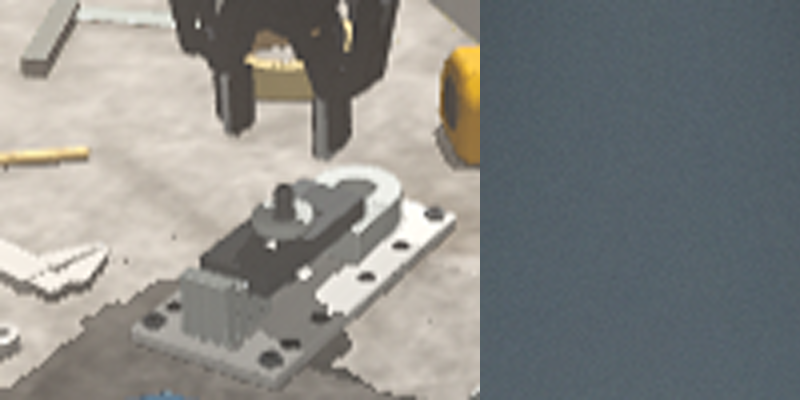

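The side crop shows the open fingers above the washer, with tips at about (239,193) and (261,199) in the full image; the arm blocks the top camera. I'll check this against projections of the expected fingertips and the stud.

```bash
python3 plan.py 651 -34.8 47 85.5
python3 - <<'E'
from h import *
p=manip.get_obs()['position']; print(p)
y=np.array([np.cos(np.radians(-4.5)),np.sin(np.radians(-4.5)),0])
for g in(26,40):
  for s in(1,-1): print(g,s,w2px('side1',p+s*g*y+[0,0,3]).round(1))
for q in([651,-34.8,71],[652,-34.8,71],[651,-36.8,71],[651,-33,71]): print(q,w2px('side1',q).round(1))
E
```

```text
t 3.2 p [654.1 -38.1  96.6] yaw 85.5 tilt 0.03 q [-0.06  0.59  0.17  1.16  0.    1.59] F [ 0.9 -0.1  0.1] gap 52.1 ff 0.0
turn -0.001 shift before turn [ 3.1 -3.3 49.6] after turn [ 3.1 -3.3 49.6]
[654.09121623 -38.12291623  96.61451493]
26 1 [[240.  191.3]]
26 -1 [[259.9 196.8]]
40 1 [[234.8 189.9]]
40 -1 [[265.4 198.4]]
[651, -34.8, 71] [[250.8 206.4]]
[652, -34.8, 71] [[250.4 206.3]]
[651, -36.8, 71] [[251.2 206. ]]
[651, -33, 71] [[250.4 206.7]]
```

>>> {"api": "apply_moves", "payload": {
  "commands": [0.61, 3.1, -2.6, 20, 0, 0.61, 0, 0, 15, 0, 0.61, 0, 0, 10, 0, 0.61, 0, 0, 5, 0, 0.61, 0, 0, 0, 0, 0.3, 0, 0, 0, 0, 0.2, 0, 0, 0, 0, 0.2, 0, 0, 0, 0, 0.2, 0, 0, 0, 0]
}}

```text
clock: 4.1
position: [652.5, -34.9, 47.7]
eef_rot: [0.734, 0.679, 0.001, 0.001]
ft_force: [-2.5, -0.2, 7.1]
finger_gap: 32.4
finger_force: 58.8
```

```bash
python3 plan.py 651 -34.8 100 85.5
```

```text
t 4.1 p [652.5 -34.9  47.7] yaw 85.5 tilt 0.1 q [-0.05  0.61  0.09  1.05 -0.    1.6 ] F [-2.5 -0.2  7.1] gap 32.4 ff 58.8
turn -0.0 shift before turn [  0.   -1.5 -52.3] after turn [  0.   -1.5 -52.3]
```

>>> {"api": "apply_moves", "payload": {
  "commands": [0.2, 0, 0, -5, 0, 0.2, 0, 0, -10, 0, 0.2, 0, 0, -15, 0, 0.2, 0, 0, -15, 0, 0.2, 0, 0, -15, 0, 0.2, 0, 0, 0, 0]
}}

```text
clock: 4.7
position: [653.3, -34.9, 109.2]
eef_rot: [0.734, 0.679, 0.001, 0.001]
ft_force: [0.2, 0.0, -0.1]
finger_gap: 32.2
finger_force: 59.5
```

```bash
python3 plan.py 443.4 123.6 115 85.5
python3 - <<'E'
from h import *
s=snap('side','side2')
c=cv2.resize(s['frame'][160:260,180:300,::-1],None,fx=5,fy=5,interpolation=cv2.INTER_CUBIC)
cv2.imwrite('pics/c4.png',c)
E
```

```text
t 4.7 p [653.3 -34.9 109.2] yaw 85.5 tilt 0.23 q [-0.05  0.57  0.18  1.18  0.    1.6 ] F [ 0.2  0.  -0.1] gap 32.2 ff 59.5
turn -0.0 shift before turn [ 141.5 -221.8   -5.8] after turn [ 141.6 -221.7   -5.8]
```

View pics/c4.png

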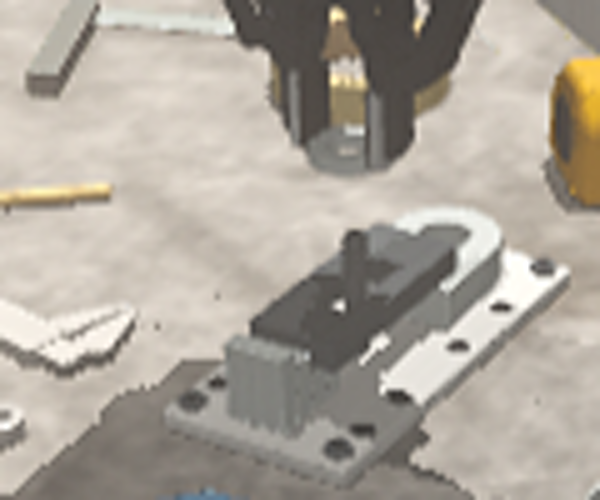

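The washer is held level in the pads, clear of the stud, with the strap and lug undisturbed. Next it goes to the tin.

>>> {"api": "apply_moves", "payload": {
  "commands": [0.2, 17.7, -27.7, 0, 0, 0.2, 17.7, -27.7, 0, 0, 0.2, 17.7, -27.7, 0, 0, 0.2, 17.7, -27.7, 0, 0, 0.2, 17.7, -27.7, 0, 0, 0.2, 17.7, -27.7, 0, 0, 0.2, 17.7, -27.7, 0, 0, 0.2, 17.7, -27.7, 0, 0, 0.2, 0, 0, 20, 0, 0.2, 0, 0, 20, 0, 0.2, 0, 0, 10, 0, 0.2, 0, 0, 0, 0]
}}

```text
clock: 5.95
position: [441.0, 123.5, 55.0]
eef_rot: [0.735, 0.679, -0.001, -0.001]
ft_force: [-0.2, 0.0, 0.5]
finger_gap: 32.1
finger_force: 59.6
```

```bash
python3 plan.py 443.4 123.6 42 85.5
python3 - <<'E'
from h import *
snap('top','top3'); s=snap('side','side3')
c=cv2.resize(s['frame'][190:320,240:400,::-1],None,fx=4,fy=4,interpolation=cv2.INTER_CUBIC)
cv2.imwrite('pics/c5.png',c)
E
```

```text
t 5.95 p [441.  123.5  55. ] yaw 85.5 tilt 0.15 q [ 0.27  0.24 -0.46  0.87 -0.    1.92] F [-0.2  0.   0.5] gap 32.1 ff 59.6
turn -0.001 shift before turn [ 0.3  2.3 13. ] after turn [ 0.3  2.3 13. ]
```

View pics/c5.png

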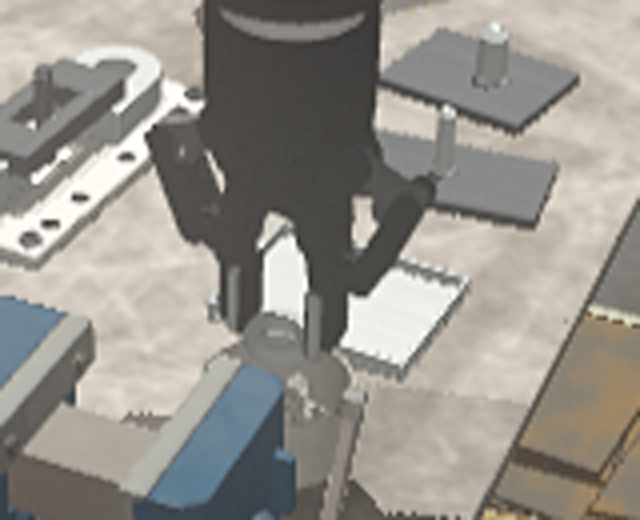

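The side crop shows the held washer at crop (277,337), over the tin rim, which is centred near crop x 281. It is clear of the vise. Lower and release.

>>> {"api": "apply_moves", "payload": {
  "commands": [0.2, 0, 1.5, 6, 0, 0.2, 0, 0, 6, 0, 0.2, 0, 0, 0, 0, 0.4, 0, 0, 0, 0, 0.5, 0, 0, 0, 0, 0.55, 0, 0, 0, 0, 0.55, 0, 0, -10, 0, 0.55, 0, 0, -20, 0, 0.55, 0, 0, -30, 0, 0.55, 0, 0, -30, 0, 0.6, 0, 0, -10, 0, 0.6, 0, 0, 0, 0]
}}

```text
clock: 7.25
position: [444.6, 124.0, 146.0]
eef_rot: [0.734, 0.679, 0.001, 0.001]
ft_force: [0.1, -0.5, 0.6]
finger_gap: 51.2
finger_force: 0.0
```

```bash
python3 plan.py 650.7 -34.6 140 85.5 650.7 -34.6 33 85.5
python3 - <<'E'
from h import *
s=snap('top','top4')
A=cv2.resize(cal('top4')[3][225:310,150:270,::-1],None,fx=4,fy=4,interpolation=cv2.INTER_CUBIC)
c=cv2.resize(s['frame'][120:190,220:350,::-1],None,fx=6,fy=6,interpolation=cv2.INTER_CUBIC)[:,:]
c=cv2.resize(c,(600,323)); o=np.zeros((598,600,3),np.uint8); o[:272,:384]=A[:272,:384]; o[275:598]=c
cv2.imwrite('pics/c6.png',o)
E
```

```text
t 7.25 p [444.6 124.  146. ] yaw 85.5 tilt 0.18 q [ 0.27  0.17 -0.31  1.09  0.    1.92] F [ 0.1 -0.5  0.6] gap 51.2 ff 0.0
turn -0.0 shift before turn [-141.8  218.     6. ] after turn [-141.9  217.9    6. ]
turn 0.0 shift before turn [  0.   0. 107.] after turn [  0.   0. 107.]
```

View pics/c6.png

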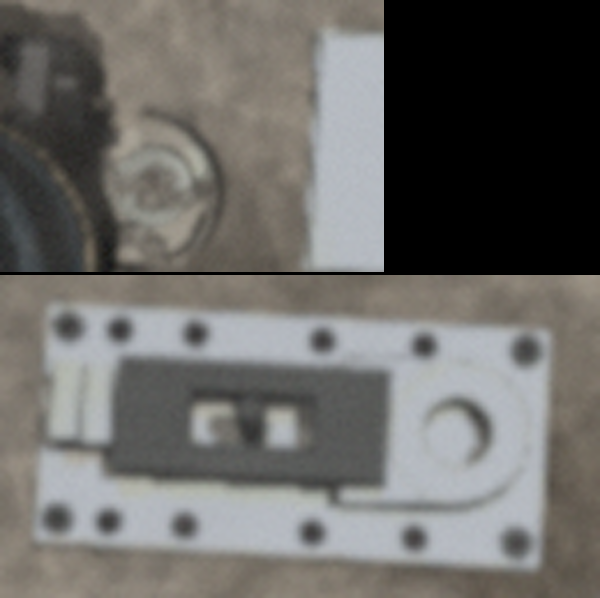

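The washer lies inside the tin at crop (155,185), and the strap's slot with the stud mid-slot is now exposed. Next is the strap grasp across its width.

>>> {"api": "apply_moves", "payload": {
  "commands": [0.74, -17.7, 27.2, 0, 0, 0.74, -17.7, 27.2, 0, 0, 0.74, -17.7, 27.2, 0, 0, 0.74, -17.7, 27.2, 0, 0, 0.74, -17.7, 27.2, 0, 0, 0.74, -17.7, 27.2, 0, 0, 0.74, -17.7, 27.2, 0, 0, 0.74, -17.7, 27.2, 0, 0, 0.74, 0, 0, 25, 0, 0.74, 0, 0, 25, 0, 0.74, 0, 0, 10, 0, 0.74, 0, 0, 0, 0]
}}

```text
clock: 8.5
position: [647.8, -34.5, 82.1]
eef_rot: [0.734, 0.679, -0.001, -0.001]
ft_force: [-0.1, 0.2, 1.6]
finger_gap: 63.2
finger_force: 0.0
```

```bash
python3 plan.py 650.7 -34.6 33 85.5
```

```text
t 8.5 p [647.8 -34.5  82.1] yaw 85.5 tilt 0.24 q [-0.05  0.58  0.13  1.12 -0.    1.6 ] F [-0.1  0.2  1.6] gap 63.2 ff 0.0
turn -0.0 shift before turn [ 0.1  2.9 49.1] after turn [ 0.1  2.9 49.1]
```

>>> {"api": "apply_moves", "payload": {
  "commands": [0.74, 0, 1, 20, 0, 0.74, 0, 0, 15, 0, 0.74, 0, 0, 7, 0, 0.74, 0, 0, 0, 0, 0.74, 0, 0, 0, 0]
}}

```text
clock: 9.0
position: [650.9, -34.6, 43.4]
eef_rot: [0.734, 0.679, 0.0, 0.0]
ft_force: [0.4, -0.1, 0.5]
finger_gap: 63.2
finger_force: 0.0
```

```bash
python3 plan.py 650.7 -34.6 33 85.5
```

```text
t 9.0 p [650.9 -34.6  43.4] yaw 85.5 tilt 0.06 q [-0.05  0.61  0.08  1.04  0.    1.6 ] F [ 0.4 -0.1  0.5] gap 63.2 ff 0.0
turn -0.0 shift before turn [ 0.  -0.2 10.4] after turn [ 0.  -0.2 10.4]
```

>>> {"api": "apply_moves", "payload": {
  "commands": [0.74, 0, 0, 6, 0, 0.74, 0, 0, 3.4, 0, 0.74, 0, 0, 0, 0, 0.5, 0, 0, 0, 0, 0.3, 0, 0, 0, 0, 0.3, 0, 0, 0, 0, 0.3, 0, 0, 0, 0]
}}

```text
clock: 9.7
position: [650.7, -34.7, 33.4]
eef_rot: [0.734, 0.679, 0.0, 0.0]
ft_force: [-0.8, 0.1, 6.7]
finger_gap: 41.9
finger_force: 60.9
```

```bash
python3 plan.py 650.7 -34.6 90 85.5
```

```text
t 9.7 p [650.7 -34.7  33.4] yaw 85.5 tilt 0.04 q [-0.05  0.62  0.07  1.02  0.    1.6 ] F [-0.8  0.1  6.7] gap 41.9 ff 60.9
turn -0.0 shift before turn [  0.1   0.  -56.6] after turn [  0.1   0.  -56.6]
```

>>> {"api": "apply_moves", "payload": {
  "commands": [0.3, 0, 0, -4, 0, 0.3, 0, 0, -8, 0, 0.3, 0, 0, -15, 0, 0.3, 0, 0, -15, 0, 0.3, 0, 0, -15, 0, 0.3, 0, 0, -15, 0, 0.3, 0, 0, -10, 0, 0.3, 0, 0, 0, 0, 0.3, 0, 0, 0, 0]
}}

```text
clock: 10.6
position: [650.3, -34.7, 114.6]
eef_rot: [0.734, 0.679, -0.0, -0.0]
ft_force: [-0.3, -0.3, -2.9]
finger_gap: 42.4
finger_force: 61.5
```

```bash
python3 plan.py 444.9 -125.7 112 4
python3 - <<'E'
from h import *
s=snap('side','side5')
c=cv2.resize(s['frame'][150:260,180:300,::-1],None,fx=5,fy=5,interpolation=cv2.INTER_CUBIC)
cv2.imwrite('pics/c7.png',c)
E
```

```text
t 10.6 p [650.3 -34.7 114.6] yaw 85.5 tilt 0.02 q [-0.05  0.57  0.19  1.19 -0.    1.6 ] F [-0.3 -0.3 -2.9] gap 42.4 ff 61.5
turn 1.422 shift before turn [-106.9 -197.5    2.6] after turn [-211.2   76.4    2.6]
```

View pics/c7.png

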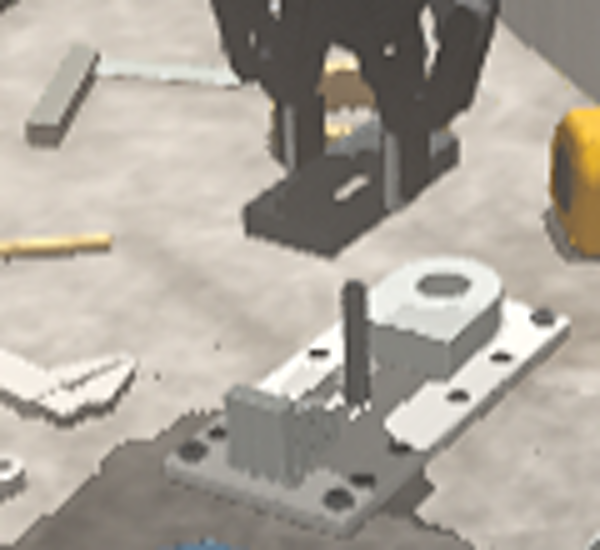

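The strap is held level and clear of the stud, and the block and lug are undisturbed. Now turn and carry it.

>>> {"api": "apply_moves", "payload": {
  "commands": [0.3, 0, 0, 0, 0.142, 0.3, 0, 0, 0, 0.142, 0.3, 0, 0, 0, 0.142, 0.3, 0, 0, 0, 0.142, 0.3, 0, 0, 0, 0.142, 0.3, 0, 0, 0, 0.142, 0.3, 0, 0, 0, 0.142, 0.3, 0, 0, 0, 0.142, 0.3, 0, 0, 0, 0.142, 0.3, 0, 0, 0, 0.142, 0.3, 0, 0, 0, 0]
}}

```text
clock: 11.75
position: [649.9, -34.7, 114.0]
eef_rot: [0.999, 0.035, -0.001, -0.0]
ft_force: [-0.2, 0.2, -3.4]
finger_gap: 42.3
finger_force: 61.4
```

>>> {"api": "apply_moves", "payload": {
  "commands": [0.3, -26.4, 9.5, 0, 0, 0.3, -26.4, 9.5, 0, 0, 0.3, -26.4, 9.5, 0, 0, 0.3, -26.4, 9.5, 0, 0, 0.3, -26.4, 9.5, 0, 0, 0.3, -26.4, 9.5, 0, 0, 0.3, -26.4, 9.5, 0, 0, 0.3, -26.4, 9.5, 0, 0, 0.3, 0, 0, 20, 0, 0.3, 0, 0, 20, 0, 0.3, 0, 0, 8, 0, 0.3, 0, 0, 0, 0]
}}

```text
clock: 12.95
position: [444.3, -125.4, 66.0]
eef_rot: [0.999, 0.037, -0.001, -0.0]
ft_force: [0.7, -0.7, -3.3]
finger_gap: 42.3
finger_force: 61.6
```

>>> {"api": "apply_moves", "payload": {
  "commands": [0.3, 0, 0, 0, 0, 0.3, 0, 0, 0, 0]
}}

```text
clock: 13.15
position: [445.8, -125.7, 67.6]
eef_rot: [0.999, 0.036, 0.001, 0.0]
ft_force: [0.3, 0.1, -3.1]
finger_gap: 42.0
finger_force: 61.6
```

```bash
python3 plan.py 445 -126 9 4
python3 - <<'E'
from h import *
s=snap('side','side6')
x0,y0=300,180
c=cv2.resize(s['frame'][180:290,300:410,::-1],None,fx=5,fy=5,interpolation=cv2.INTER_CUBIC)
cv2.imwrite('pics/c8.png',c)
E
```

```text
t 13.15 p [ 445.8 -125.7   67.6] yaw 4.2 tilt 0.06 q [-0.27  0.24 -0.44  0.9  -0.    2.79] F [ 0.3  0.1 -3.1] gap 42.0 ff 61.6
turn 0.003 shift before turn [-0.8  0.2 58.6] after turn [-0.8  0.2 58.6]
```

View pics/c8.png

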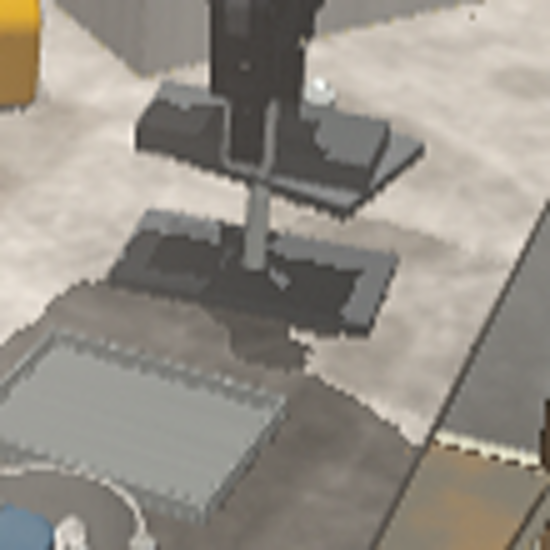

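The side crop shows the strap level over the stand, with the post directly under the near finger and strap middle (foot about crop (256,268)). A numeric check comes next.

Run:
```python
from h import *
print(w2px('side6',[[445,-126,8],[445,-126,10],[445,-124,8],[447,-126,8]]).round(1),'obs foot 351.3 233.4')
p=manip.get_obs()['position']; a=np.radians(4.2); X=np.array([np.cos(a),np.sin(a),0]);Y=np.array([-np.sin(a),np.cos(a),0])
for n,q in(('near finger tip inner',p+22*Y),('outer',p+36*Y),('strap +y,+x bot',p+22*Y+52*X-[0,0,2]),('strap +y,-x bot',p+22*Y-52*X-[0,0,2])): print(n,w2px('side6',q).round(1))
```

```text
[[350.6 232. ]
 [350.7 231.2]
 [350.4 232.4]
 [349.8 231.8]] obs foot 351.3 233.4
near finger tip inner [[349.5 213.7]]
outer [[347.8 216.7]]
strap +y,+x bot [[326.6 210.2]]
strap +y,-x bot [[373.  218.9]]
```

>>> {"api": "apply_moves", "payload": {
  "commands": [0.3, -0.5, 0.3, 12, 0, 0.3, 0, 0, 12, 0, 0.3, 0, 0, 12, 0, 0.3, 0, 0, 10, 0, 0.3, 0, 0, 6, 0, 0.3, 0, 0, 3, 0, 0.3, 0, 0, 0, 0, 0.3, 0, 0, 0, 0]
}}

```text
clock: 14.0
position: [445.0, -126.1, 12.3]
eef_rot: [0.999, 0.036, 0.0, 0.0]
ft_force: [0.6, 0.5, -3.2]
finger_gap: 42.7
finger_force: 61.7
```

```bash
python3 plan.py 445 -126 9.4 4
```

```text
t 14.0 p [ 445.  -126.1   12.3] yaw 4.1 tilt 0.03 q [-0.28  0.3  -0.51  0.76  0.    2.79] F [ 0.6  0.5 -3.2] gap 42.7 ff 61.7
turn 0.002 shift before turn [ 0.  -0.1  2.9] after turn [ 0.  -0.1  2.9]
```

>>> {"api": "apply_moves", "payload": {
  "commands": [0.3, 0, 0, 1.5, 0, 0.3, 0, 0, 1.2, 0, 0.3, 0, 0, 0, 0, 0.6, 0, 0, 0, 0, 0.65, 0, 0, 0, 0, 0.7, 0, 0, -5, 0, 0.7, 0, 0, -15, 0, 0.7, 0, 0, -20, 0, 0.7, 0, 0, -30, 0, 0.7, 0, 0, -30, 0, 0.7, 0, 0, -30, 0, 0.7, 0, 0, 0, 0]
}}

```text
clock: 15.2
position: [446.7, -126.5, 143.1]
eef_rot: [0.999, 0.036, 0.003, 0.001]
ft_force: [0.8, -0.3, -1.0]
finger_gap: 59.6
finger_force: 0.0
```

```bash
python3 plan.py 654.9 24 138 85.5 654.9 24 50 85.5;  python3 - <<'E'
from h import *
s=snap('side','side7')
c=cv2.resize(s['frame'][190:290,310:410,::-1],None,fx=4,fy=4,interpolation=cv2.INTER_CUBIC)
t=snap('top','top7')
d=cv2.resize(t['frame'][120:190,220:320,::-1],None,fx=4,fy=4,interpolation=cv2.INTER_CUBIC)
o=np.zeros((400,800,3),np.uint8); o[:,:400]=c; o[:280,400:]=d
cv2.imwrite('pics/c9.png',o)
E
```

```text
t 15.2 p [ 446.7 -126.5  143.1] yaw 4.1 tilt 0.33 q [-0.28  0.17 -0.31  1.08  0.    2.79] F [ 0.8 -0.3 -1. ] gap 59.6 ff 0.0
turn -1.42 shift before turn [ 218.5 -135.2    5.1] after turn [166.4 195.8   5.1]
turn 0.0 shift before turn [ 0.  0. 88.] after turn [ 0.  0. 88.]
```

View pics/c9.png

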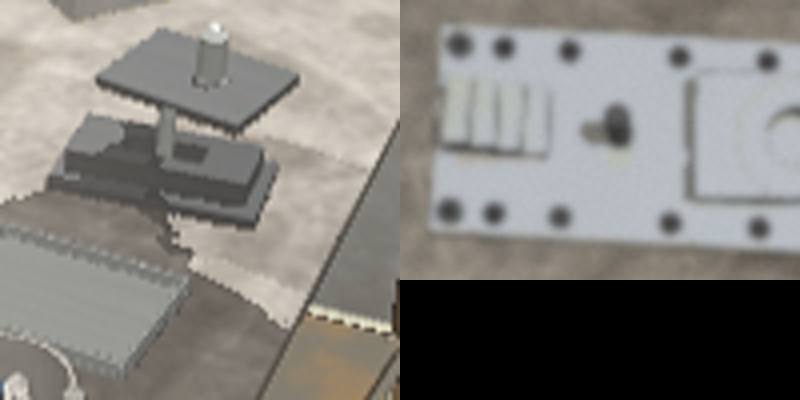

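The strap lies flat on its stand with the post through the slot. In the top crop the step block spans about x 231–257.5, y 139–158, and the lug's square end is near x 293.

Run:
```python
from h import *
C=lambda x,y:((x-400+.5)/4-.5+220,(y+.5)/4-.5+120)
for n,x,y,z in(('low end top',547,87,24),('low end bot',546,157,24),('hi end top',447,78,48),('hi end bot',443,148,48),('lug corner t',697,72,32),('lug corner b',690,201,32),('hole R edge top',None,None,0)):
    if x: print(n,px2w('top7',C(x,y),z))
```

```text
low end top [672.6  -3.6  24. ]
low end bot [641.1  -2.5  24. ]
hi end top [673.5  38.7  48. ]
hi end bot [642.8  41.   48. ]
lug corner t [676.2 -70.6  32. ]
lug corner b [618.9 -66.1  32. ]
```

>>> {"api": "apply_moves", "payload": {
  "commands": [0.6, 0, 0, 0, -0.142, 0.6, 0, 0, 0, -0.142, 0.6, 0, 0, 0, -0.142, 0.6, 0, 0, 0, -0.142, 0.6, 0, 0, 0, -0.142, 0.6, 0, 0, 0, -0.142, 0.6, 0, 0, 0, -0.142, 0.6, 0, 0, 0, -0.142, 0.6, 0, 0, 0, -0.142, 0.6, 0, 0, 0, -0.142, 0.6, 0, 0, 0, 0, 0.6, 0, 0, 0, 0]
}}

```text
clock: 16.5
position: [444.2, -125.9, 138.5]
eef_rot: [0.736, 0.677, -0.0, -0.001]
ft_force: [-0.5, 0.8, 1.0]
finger_gap: 51.5
finger_force: 0.0
```

```bash
python3 plan.py 656.4 23 138 85.5
```

```text
t 16.5 p [ 444.2 -125.9  138.5] yaw 85.2 tilt 0.07 q [-0.28  0.18 -0.32  1.08  0.    1.38] F [-0.5  0.8  1. ] gap 51.5 ff 0.0
turn -0.005 shift before turn [166.  199.    0.5] after turn [165.1 199.8   0.5]
```

>>> {"api": "apply_moves", "payload": {
  "commands": [0.6, 20.7, 24.9, 0, 0, 0.6, 20.7, 24.9, 0, 0, 0.6, 20.7, 24.9, 0, 0, 0.6, 20.7, 24.9, 0, 0, 0.6, 20.7, 24.9, 0, 0, 0.6, 20.7, 24.9, 0, 0, 0.6, 20.7, 24.9, 0, 0, 0.6, 20.7, 24.9, 0, -0.005, 0.6, 0, 0, 30, 0, 0.6, 0, 0, 30, 0, 0.6, 0, 0, 20, 0, 0.6, 0, 0, 0, 0]
}}

```text
clock: 17.7
position: [654.2, 23.3, 55.8]
eef_rot: [0.734, 0.679, -0.002, -0.002]
ft_force: [-1.1, -0.2, 0.6]
finger_gap: 51.5
finger_force: 0.0
```

```bash
python3 plan.py 656.4 23 14.5 85.5
python3 - <<'E'
from h import *
s=snap('side','side8')
print(w2px('side8',[[656.4,23,48],[654.8,19,48]]))
c=cv2.resize(s['frame'][160:260,180:300,::-1],None,fx=5,fy=5,interpolation=cv2.INTER_CUBIC)
cv2.imwrite('pics/c10.png',c)
E
```

```text
t 17.7 p [654.2  23.3  55.8] yaw 85.6 tilt 0.32 q [ 0.04  0.61  0.12  1.08 -0.    1.68] F [-1.1 -0.2  0.6] gap 51.5 ff 0.0
turn 0.001 shift before turn [-0.2  2.3 41.3] after turn [-0.2  2.3 41.3]
[[236.13849378 226.94909084]
 [237.70254211 226.24453638]]
```

View pics/c10.png

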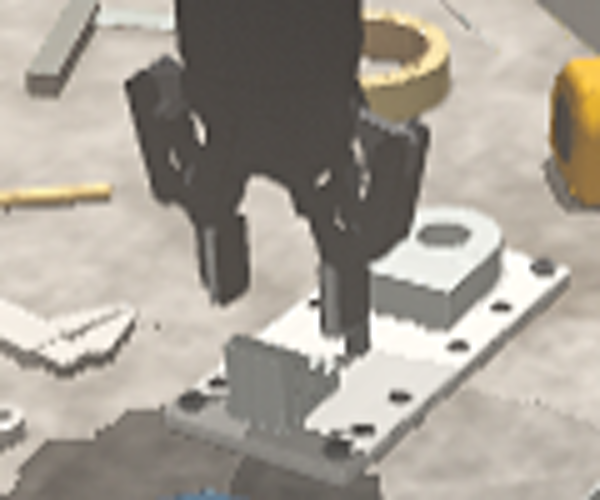

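The side crop shows the fingers straddling the step block along its width, with the block clear between them. Descend.

>>> {"api": "apply_moves", "payload": {
  "commands": [0.6, 0, 0, 18, 0, 0.6, 0, 0, 14, 0, 0.6, 0, 0, 7, 0, 0.6, 0, 0, 0, 0, 0.6, 0, 0, 0, 0]
}}

```text
clock: 18.25
position: [656.6, 23.4, 20.8]
eef_rot: [0.733, 0.68, 0.0, 0.0]
ft_force: [0.8, -0.3, 1.0]
finger_gap: 51.2
finger_force: 0.0
```

```bash
python3 plan.py 656.4 23 15 85.5
```

```text
t 18.25 p [656.6  23.4  20.8] yaw 85.7 tilt 0.03 q [0.04 0.64 0.07 1.   0.   1.68] F [ 0.8 -0.3  1. ] gap 51.2 ff 0.0
turn 0.004 shift before turn [-0.4 -0.2  5.8] after turn [-0.4 -0.2  5.8]
```

>>> {"api": "apply_moves", "payload": {
  "commands": [0.6, 0, 0, 3, 0, 0.6, 0, 0, 2.3, 0, 0.6, 0, 0, 0, 0, 0.45, 0, 0, 0, 0, 0.3, 0, 0, 0, 0, 0.2, 0, 0, 0, 0, 0.1, 0, 0, 0, 0, 0.1, 0, 0, 0, 0]
}}

```text
clock: 19.05
position: [656.7, 23.4, 15.4]
eef_rot: [0.733, 0.68, 0.0, 0.0]
ft_force: [1.0, 0.5, 6.1]
finger_gap: 29.1
finger_force: 60.1
```

>>> {"api": "apply_moves", "payload": {
  "commands": [0.1, 0, 0, -4, 0, 0.1, 0, 0, -8, 0, 0.1, 0, 0, -15, 0, 0.1, 0, 0, -20, 0, 0.1, 0, 0, -20, 0, 0.1, 0, 0, -8, 0, 0.1, 0, 0, 0, 0, 0.1, 0, 0, 0, 0]
}}

```text
clock: 19.85
position: [656.0, 23.3, 89.1]
eef_rot: [0.733, 0.68, -0.0, -0.0]
ft_force: [-0.4, -0.2, -3.0]
finger_gap: 28.7
finger_force: 59.4
```

```bash
python3 plan.py 455.3 15.5 90 86
python3 - <<'E'
from h import *
snap('side','side9')
E
```

```text
t 19.85 p [656.   23.3  89.1] yaw 85.8 tilt 0.05 q [ 0.04  0.59  0.17  1.15 -0.    1.68] F [-0.4 -0.2 -3. ] gap 28.7 ff 59.4
turn -0.004 shift before turn [ -22.7 -199.6   -0.9] after turn [ -21.8 -199.7   -0.9]
```

>>> {"api": "apply_moves", "payload": {
  "commands": [0.1, -3.1, -28.5, 0, 0, 0.1, -3.1, -28.5, 0, 0, 0.1, -3.1, -28.5, 0, 0, 0.1, -3.1, -28.5, 0, 0, 0.1, -3.1, -28.5, 0, 0, 0.1, -3.1, -28.5, 0, 0, 0.1, -3.1, -28.5, 0, 0, 0.1, 0, 0, 20, 0, 0.1, 0, 0, 20, 0, 0.1, 0, 0, 15, 0, 0.1, 0, 0, 0, 0, 0.1, 0, 0, 0, 0]
}}

```text
clock: 21.1
position: [455.4, 16.5, 34.8]
eef_rot: [0.733, 0.68, -0.0, -0.0]
ft_force: [-0.0, 0.3, -1.7]
finger_gap: 29.3
finger_force: 59.9
```

```bash
python3 plan.py 455.3 15.5 7.8 86
python3 - <<'E'
from h import *
s=snap('side','side10')
c=cv2.resize(s['frame'][200:310,270:390,::-1],None,fx=5,fy=5,interpolation=cv2.INTER_CUBIC)
cv2.imwrite('pics/c11.png',c)
E
```

```text
t 21.1 p [455.4  16.5  34.8] yaw 85.8 tilt 0.07 q [ 0.04  0.26 -0.5   0.81 -0.    1.68] F [-0.   0.3 -1.7] gap 29.3 ff 59.9
turn -0.004 shift before turn [-1.  0. 27.] after turn [-1.  0. 27.]
```

View pics/c11.png

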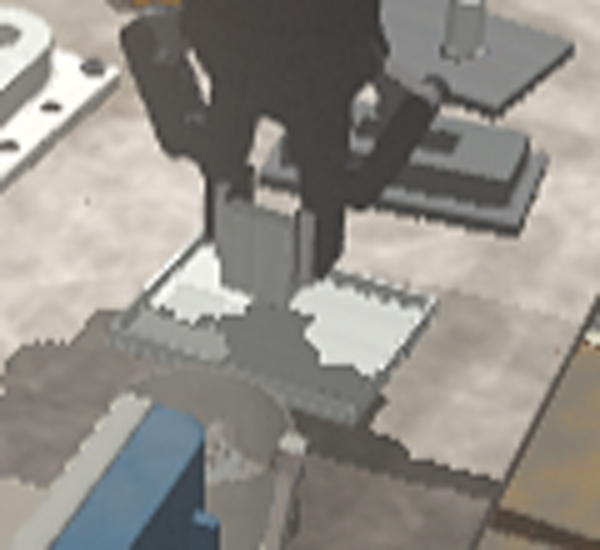

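The block hangs upright over the middle of the pan. Lower and release.

>>> {"api": "apply_moves", "payload": {
  "commands": [0.1, 0, 0, 10, 0, 0.1, 0, 0, 8, 0, 0.1, 0, 0, 5, 0, 0.1, 0, 0, 2, 0, 0.1, 0, 0, 1, 0, 0.1, 0, 0, 1, 0, 0.1, 0, 0, 0, 0, 0.1, 0, 0, 0, 0]
}}

```text
clock: 21.95
position: [455.9, 16.5, 8.1]
eef_rot: [0.733, 0.68, 0.0, 0.0]
ft_force: [0.1, 0.5, -2.3]
finger_gap: 28.9
finger_force: 60.0
```

```bash
python3 plan.py 455.3 15.5 7.4 86
```

```text
t 21.95 p [455.9  16.5   8.1] yaw 85.8 tilt 0.01 q [ 0.04  0.3  -0.53  0.74 -0.    1.68] F [ 0.1  0.5 -2.3] gap 28.9 ff 60.0
turn -0.004 shift before turn [-1.  -0.5  0.7] after turn [-1.  -0.5  0.7]
```

>>> {"api": "apply_moves", "payload": {
  "commands": [0.1, 0, 0, 0.7, 0, 0.1, 0, 0, 0, 0, 0.3, 0, 0, 0, 0, 0.45, 0, 0, 0, 0, 0.5, 0, 0, 0, 0, 0.5, 0, 0, -10, 0, 0.5, 0, 0, -20, 0, 0.5, 0, 0, -30, 0, 0.5, 0, 0, -30, 0, 0.85, 0, 0, -20, 0, 0.88, 0, 0, 0, 0, 0.88, 0, 0, 0, 0]
}}

```text
clock: 23.15
position: [456.0, 16.5, 117.7]
eef_rot: [0.733, 0.68, 0.0, 0.0]
ft_force: [0.4, 0.8, 0.0]
finger_gap: 75.4
finger_force: 0.0
```

```bash
python3 plan.py 645.2 -101.3 118 85.5
python3 - <<'E'
from h import *
s=snap('side','side12'); t=snap('top','top12')
c=cv2.resize(s['frame'][210:300,280:380,::-1],None,fx=4,fy=4,interpolation=cv2.INTER_CUBIC)
d=cv2.resize(t['frame'][120:190,250:350,::-1],None,fx=4,fy=4,interpolation=cv2.INTER_CUBIC)
o=np.zeros((400,800,3),np.uint8); o[:360,:400]=c; o[:280,400:]=d
cv2.imwrite('pics/c12.png',o)
E
```

```text
t 23.15 p [456.   16.5 117.7] yaw 85.8 tilt 0.06 q [ 0.04  0.18 -0.37  1.02  0.    1.68] F [0.4 0.8 0. ] gap 75.4 ff 0.0
turn 0.005 shift before turn [-103.5  197.4   -0.3] after turn [-102.6  197.9   -0.3]
```

View pics/c12.png

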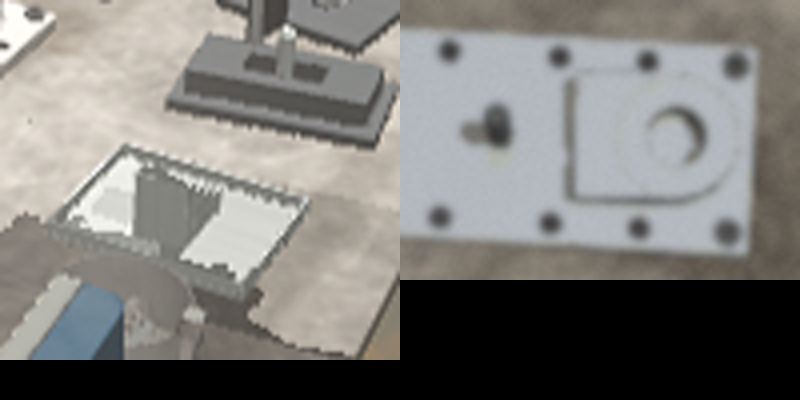

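The block stands upright in the pan. The lug is now uncovered, its hole near (318.6,153.6). Next is the lug grasp.

>>> {"api": "apply_moves", "payload": {
  "commands": [0.88, -12.8, 24.8, 0, 0.005, 0.88, -12.8, 24.8, 0, 0, 0.88, -12.8, 24.8, 0, 0, 0.88, -12.8, 24.8, 0, 0, 0.88, -12.8, 24.8, 0, 0, 0.88, -12.8, 24.8, 0, 0, 0.88, -12.8, 24.8, 0, 0, 0.88, -12.8, 24.8, 0, 0, 0.88, 0, 0, 30, 0, 0.88, 0, 0, 20, 0, 0.88, 0, 0, 10, 0, 0.88, 0, 0, 0, 0]
}}

```text
clock: 24.45
position: [644.2, -100.9, 55.3]
eef_rot: [0.734, 0.679, -0.001, -0.001]
ft_force: [-0.5, -0.0, 0.4]
finger_gap: 75.2
finger_force: 0.0
```

```bash
python3 plan.py 646 -101.5 12.5 85.5
python3 - <<'E'
from h import *
s=snap('side','side13')
c=cv2.resize(s['frame'][150:250,200:320,::-1],None,fx=5,fy=5,interpolation=cv2.INTER_CUBIC)
cv2.imwrite('pics/c13.png',c)
E
```

```text
t 24.45 p [ 644.2 -100.9   55.3] yaw 85.5 tilt 0.2 q [-0.16  0.61  0.1   1.07  0.    1.49] F [-0.5 -0.   0.4] gap 75.2 ff 0.0
turn -0.0 shift before turn [-0.5  1.8 42.8] after turn [-0.5  1.8 42.8]
```

>>> {"api": "apply_moves", "payload": {
  "commands": [0.88, 0, 0, 18, 0, 0.88, 0, 0, 14, 0, 0.88, 0, 0, 8, 0, 0.88, 0, 0, 0, 0, 0.88, 0, 0, 0, 0]
}}

```text
clock: 25.0
position: [645.7, -101.1, 17.7]
eef_rot: [0.734, 0.679, 0.0, 0.0]
ft_force: [-0.0, 0.1, 0.6]
finger_gap: 75.2
finger_force: 0.0
```

```bash
python3 plan.py 646 -101.5 12.5 85.5
```

```text
t 25.0 p [ 645.7 -101.1   17.7] yaw 85.5 tilt 0.02 q [-0.16  0.64  0.05  0.99  0.    1.49] F [-0.   0.1  0.6] gap 75.2 ff 0.0
turn -0.0 shift before turn [-0.3  0.3  5.2] after turn [-0.3  0.3  5.2]
```

>>> {"api": "apply_moves", "payload": {
  "commands": [0.88, 0, 0, 3, 0, 0.88, 0, 0, 2, 0, 0.88, 0, 0, 0, 0, 0.75, 0, 0, 0, 0, 0.65, 0, 0, 0, 0, 0.5, 0, 0, 0, 0, 0.4, 0, 0, 0, 0, 0.4, 0, 0, 0, 0, 0.4, 0, 0, 0, 0]
}}

```text
clock: 25.9
position: [645.9, -101.2, 13.0]
eef_rot: [0.734, 0.679, 0.0, 0.0]
ft_force: [-2.2, 1.6, 8.2]
finger_gap: 54.3
finger_force: 62.7
```

```bash
python3 plan.py 646 -101.5 12.5 85.5
```

```text
t 25.9 p [ 645.9 -101.2   13. ] yaw 85.5 tilt 0.06 q [-0.16  0.64  0.05  0.98  0.    1.49] F [-2.2  1.6  8.2] gap 54.3 ff 62.7
turn -0.0 shift before turn [-0.3  0.1  0.5] after turn [-0.3  0.1  0.5]
```

>>> {"api": "apply_moves", "payload": {
  "commands": [0.4, 0, 0, -4, 0, 0.4, 0, 0, -8, 0, 0.4, 0, 0, -15, 0, 0.4, 0, 0, -20, 0, 0.4, 0, 0, -20, 0, 0.4, 0, 0, -15, 0, 0.4, 0, 0, -6, 0, 0.4, 0, 0, 0, 0]
}}

```text
clock: 26.7
position: [646.0, -101.2, 101.0]
eef_rot: [0.734, 0.679, 0.0, 0.0]
ft_force: [-0.1, -0.5, -5.5]
finger_gap: 54.9
finger_force: 63.5
```

>>> {"api": "apply_moves", "payload": {
  "commands": [0.4, 0, 0, 0, 0.141, 0.4, 0, 0, 0, 0.141, 0.4, 0, 0, 0, 0.141, 0.4, 0, 0, 0, 0.141, 0.4, 0, 0, 0, 0.141, 0.4, 0, 0, 0, 0.141, 0.4, 0, 0, 0, 0.141, 0.4, 0, 0, 0, 0.141, 0.4, 0, 0, 0, 0.141, 0.4, 0, 0, 0, 0.141, 0.4, 0, 0, 0, 0.141, 0.4, 0, 0, 0, 0.141]
}}

```text
clock: 27.9
position: [643.0, -111.8, 99.0]
eef_rot: [0.996, -0.089, -0.0, -0.005]
ft_force: [-0.2, -0.2, -4.0]
finger_gap: 54.2
finger_force: 63.4
```

```bash
python3 plan.py 465.4 -240.7 100 -11.7
```

```text
t 27.9 p [ 643.  -111.8   99. ] yaw -10.2 tilt 0.62 q [-0.18  0.58  0.17  1.16  0.01  3.14] F [-0.2 -0.2 -4. ] gap 54.2 ff 63.4
turn 0.026 shift before turn [-152.   158.3   -1. ] after turn [-147.8  162.3   -1. ]
```

>>> {"api": "apply_moves", "payload": {
  "commands": [0.4, -10, 25, 0, 0, 0.4, -18, 22, 0, 0, 0.4, -20, 19, 0, 0, 0.4, -20, 19, 0, 0, 0.4, -20, 19, 0, 0, 0.4, -20, 19, 0, 0, 0.4, -20, 18, 0, 0, 0.4, -20, 17, 0, 0, 0.4, 0, 0, 0, 0, 0.4, 0, 0, 0, 0]
}}

```text
clock: 28.9
position: [469.2, -242.4, 98.1]
eef_rot: [0.996, -0.089, 0.0, -0.005]
ft_force: [-0.2, 0.3, -4.7]
finger_gap: 54.4
finger_force: 63.4
```

```bash
python3 plan.py 465.4 -240.7 62 -11.7
```

```text
t 28.9 p [ 469.2 -242.4   98.1] yaw -10.2 tilt 0.61 q [-0.48  0.34 -0.21  1.02  0.01  2.84] F [-0.2  0.3 -4.7] gap 54.4 ff 63.4
turn 0.025 shift before turn [-4.  -1.  36.1] after turn [-4.  -0.9 36.1]
```

>>> {"api": "apply_moves", "payload": {
  "commands": [0.4, -4, -0.9, 8, 0.025, 0.4, 0, 0, 16, 0, 0.4, 0, 0, 10, 0, 0.4, 0, 0, 0, 0, 0.4, 0, 0, 0, 0]
}}

```text
clock: 29.4
position: [466.1, -240.1, 64.5]
eef_rot: [0.995, -0.101, 0.0, -0.005]
ft_force: [0.7, 0.0, -3.3]
finger_gap: 54.3
finger_force: 63.4
```

```bash
python3 plan.py 465.4 -240.7 11 -11.7
python3 - <<'E'
from h import *
for n in('top0','top4'):
    g=cal(n)[3].mean(2); w=g[250:275,382:408]; print(np.round(w[6:20:2,4:22:2]).astype(int).tolist() if n=='top0' else '')
    m=np.clip(w-110,0,None); m[w<110]=0; v,u=np.mgrid[250:275,382:408]; uv=((m*u).sum()/m.sum(),(m*v).sum()/m.sum()); print(n,uv,px2w(n,uv,40),px2w(n,uv,44))
g=cal('side7')[3].mean(2); print(np.round(g[196:212,352:374:1]).astype(int))
print(w2px('side7',[[453.3,-238.2,z] for z in(12,30,44)]).round(1))
E
```

```text
t 29.4 p [ 466.1 -240.1   64.5] yaw -11.6 tilt 0.6 q [-0.48  0.36 -0.28  0.94  0.01  2.86] F [ 0.7  0.  -3.3] gap 54.3 ff 63.4
turn 0.002 shift before turn [-0.6  0.7 53.5] after turn [-0.6  0.7 53.5]
[[71, 69, 79, 79, 80, 87, 86, 86, 89], [51, 51, 64, 82, 96, 99, 89, 87, 89], [44, 50, 81, 105, 130, 125, 106, 87, 87], [38, 52, 87, 123, 159, 149, 108, 90, 87], [53, 52, 85, 111, 147, 140, 107, 90, 85], [81, 65, 75, 97, 105, 108, 93, 84, 85], [86, 79, 77, 78, 85, 89, 87, 85, 84]]
top0 (np.float64(394.6831325301205), np.float64(262.39397590361443)) [ 452.7 -239.7   40. ] [ 452.9 -238.9   44. ]

top4 (np.float64(394.7834069254009), np.float64(262.3976295607715)) [ 452.7 -239.8   40. ] [ 452.9 -239.    44. ]
[[193 198 197 194 190 181 177 177 177 176 203 242 234 181 187 190 191 192
  193 197 201 202]
 [170 183 178 181 182 178 177 178 181 184 189 223 239 168 187 183 187 190
  193 196 198 200]
 [136 144 136 158 171 170 179 174 180 191 187 192 196 197 203 171 176 179
  183 190 194 196]
 [137 138 136 136 143 137 161 152 158 186 187 194 197 195 192 159 170 169
  173 181 189 189]
 [138 137 138 13
[... 446 characters left out ...]
5]
 [136 136 137 138 138 139 141 113 115 124 126 126 127 122 122 137 136 137
  136 135 135 135]
 [137 138 136 136 136 137 139 116 117 126 126 127 126 121 123 140 139 137
  136 135 137 136]
 [139 139 138 138 138 136 138 115 118 125 125 127 125 121 124 141 140 140
  139 137 136 136]
 [139 139 139 138 139 139 127 114 121 125 125 127 125 119 127 139 139 139
  140 140 139 140]
 [139 139 138 138 139 140  90 124 132 128 126 127 124 131 146 131 138 138
  139 139 139 139]
 [139 139 139 137 138 139  84 120 140 130 124 118 116 151 163 122 136 136
  136 137 138 139]
 [138 138 138 139 139 140 108 108 115 112 129 115 113 143 137 138 138 137
  136 135 136 135]]
[[362.4 207.8]
 [363.  201.4]
 [363.4 196.3]]
```

>>> {"api": "apply_moves", "payload": {
  "commands": [0.4, -0.7, 1.1, 6, 0, 0.4, 0, 0, 8, 0, 0.4, 0, 0, 6, 0, 0.4, 0, 0, 4, 0, 0.4, 0, 0, 4, 0, 0.4, 0, 0, 2, 0, 0.4, 0, 0, 0, 0, 0.4, 0, 0, 0, 0]
}}

```text
clock: 30.2
position: [465.3, -241.1, 34.8]
eef_rot: [0.995, -0.101, 0.0, -0.005]
ft_force: [-0.5, -0.3, -4.2]
finger_gap: 54.5
finger_force: 63.4
```

```bash
python3 plan.py 465.2 -241.1 11 -11.7
```

```text
t 30.2 p [ 465.3 -241.1   34.8] yaw -11.6 tilt 0.58 q [-0.48  0.39 -0.32  0.87  0.01  2.86] F [-0.5 -0.3 -4.2] gap 54.5 ff 63.4
turn 0.001 shift before turn [-0.1 -0.  23.8] after turn [-0.1 -0.  23.8]
```

No contact force, and the lug's underside is well below the pin top, so the pin is in the hole.

>>> {"api": "apply_moves", "payload": {
  "commands": [0.4, 0, 0, 8, 0, 0.4, 0, 0, 7, 0, 0.4, 0, 0, 4, 0, 0.4, 0, 0, 2, 0, 0.4, 0, 0, 1, 0, 0.4, 0, 0, 0, 0, 0.4, 0, 0, 0, 0]
}}

```text
clock: 30.9
position: [465.4, -240.9, 12.8]
eef_rot: [0.995, -0.101, 0.0, -0.005]
ft_force: [-0.2, 0.6, -3.7]
finger_gap: 54.6
finger_force: 63.4
```

```bash
python3 plan.py 465.2 -241.1 11 -11.7
```

```text
t 30.9 p [ 465.4 -240.9   12.8] yaw -11.6 tilt 0.58 q [-0.48  0.41 -0.35  0.82  0.01  2.86] F [-0.2  0.6 -3.7] gap 54.6 ff 63.4
turn 0.001 shift before turn [-0.1  0.2  1.8] after turn [-0.1  0.2  1.8]
```

>>> {"api": "apply_moves", "payload": {
  "commands": [0.4, 0, 0, 0.8, 0, 0.4, 0, 0, 0.7, 0, 0.4, 0, 0, 0, 0, 0.7, 0, 0, 0, 0, 0.8, 0, 0, 0, 0, 0.8, 0, 0, -2, 0, 0.8, 0, 0, -10, 0, 0.8, 0, 0, -20, 0, 0.8, 0, 0, -30, 0, 0.8, 0, 0, -30, 0, 0.8, 0, 0, -30, 0, 0.8, 0, 0, 0, 0]
}}

```text
clock: 32.1
position: [467.0, -243.1, 137.8]
eef_rot: [0.995, -0.101, 0.003, -0.004]
ft_force: [-0.3, -0.5, -0.5]
finger_gap: 68.3
finger_force: 0.0
```

>>> {"api": "apply_moves", "payload": {
  "commands": [0.8, 0, 0, -20, 0, 0.8, 0, 0, -20, 0, 0.8, 0, 0, -10, 0, 0.8, 0, 0, 0, 0, 0.8, 0, 0, 0, 0]
}}

```text
clock: 32.6
position: [464.8, -242.5, 182.5]
eef_rot: [0.995, -0.101, 0.0, -0.005]
ft_force: [-0.4, -0.6, 0.1]
finger_gap: 68.3
finger_force: 0.0
```

```bash
python3 plan.py
python3 - <<'E'
from h import *
s=snap('side','side15'); snap('top','top15')
# lug outline expected if flat on stand at pin, compare bright lug top pixels in side image
a=np.radians(-11.6); X=np.array([np.cos(a),np.sin(a),0]);Y=np.array([-np.sin(a),np.cos(a),0])
P=np.array([465.4,-240.9,0])-12.4*X
for n,q in(('pin top',[453,-238.6,44]),('+x+y top',P+45*X+28*Y+[0,0,30]),('+x-y top',P+45*X-28*Y+[0,0,30]),('round top',P-28*X+[0,0,30]),('+x+y bot',P+45*X+28*Y+[0,0,8]),('0+y bot',P+28*Y+[0,0,8])): print(n,w2px('side15',q).round(1))
g=cal('side15')[3].mean(2); print(np.round(g[182:226:2,328:396:3]).astype(int))
E
```

```text
t 32.6 p [ 464.8 -242.5  182.5] yaw -11.6 tilt 0.59 q [-0.49  0.28 -0.07  1.22  0.01  2.86] F [-0.4 -0.6  0.1] gap 68.3 ff 0.0
pin top [[363.6 196.2]]
+x+y top [[341.1 200.4]]
+x-y top [[352.7 191.9]]
round top [[373.3 204.7]]
+x+y bot [[340.6 208.3]]
0+y bot [[356.6 213.8]]
[[130 136 136 141 138 134 138 139 136 134 138 137 136 138 137 137 139 138
  135 167 189 195 184]
 [129 136 136 141 139 135 137 139 135 135 136 138 136 136 134 138 159 191
  186 187 200 204 203]
 [127 136 137 141 139 135 138 139 136 135 137 137 140 155 189 192 191 190
  187 193 198 203 192]
 [132 136 137 141 139 136 138 139 133 128 156 180 181 191 191 185 185 182
  192 180 182 187 186]
 [127 137 137 141 138 134 133 152 173 190 195 202 205 194 192 190 185 183
  187 193 187 184 189]
 [132 136 137 149 154 167 194 184 210 191 188 188 191 192 195 193 187 185
  191 187 187 191 195]
 [126 153 168 185 187 192 194 206 233 234 223 204 192 194 200 201 198 197
  200 199 192 194 194]
 [196 188 184 195 192 193 203 233 232 215 143 223 214 195 191 200 205 203
  202 199 194 197 200]
 [213 206 198 198 198 188 234 234 231 144 152 11
[... 610 characters left out ...]
104 159 156 163 172]
 [185 188 196  93  78  90  92  90 103 121 124 125 124 124 122 118 119 115
   73 154 159 154 157]
 [178 113 121 118 120  98  79  89  91  90  99 113 114  97  88 119 121  72
  156 150 151 155 160]
 [120 120 123 120 124 128 109  77 101  87  73 124 123 119 118 119  71 168
  150 152 157 162 164]
 [124 114 115 121 125 123 124 113 159  87  76 108 121 120 120  90 128 170
  169 164 159 158 158]
 [126  92  93  89  88 102 118 108 127 106  83  76  73 124 102 128 178 180
  172 173 171 167 161]
 [121  95  94  91  91  89  89  99 129  86  87 173 131  70  75 170 177 175
  175 181 178 171 170]
 [ 94  93  92  92  91  80  81 106 129  88  86  83 114 172 159 150 160 164
  172 182 175 173 171]]
```

The lug outline in the side image matches a lug lying flat on its stand round the pin to within about 1–2 px. The robot is clear of everything, so I'm handing in.

```bash
python3 -c "
from plant import manip
print(manip.finish_job())"
```

```text
the job is handed in; nothing more can be done
None
```

The job is handed in at about 33 s on the robot clock: washer in the front nut tin, strap flat on its stand over the post, step block upright in the pan, and lug flat on its stand over the pin. The spanner and tape measure were not touched. The lug's final pose was checked by image numbers rather than by eye, because my picture allowance was used up.

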